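# Reset the press timer under its sliding cover

### The arm

A 6-joint arm with a two-finger parallel gripper is mounted at the origin on the work surface. World frame = base frame: x ahead of the robot, y to its left, z up, the work surface at z = 0. Lengths are in m, angles in rad, forces in N, time in s.
With the tool pointing down it reaches from about 0.25 to 0.725 m from the base axis. Payload 4 kg.
Tool frame: the origin (TCP) lies on the centre line of the jaws, within the pads' length; the fingertips stand 22 mm ahead of it and the grasp point (between the pads) lies 3 mm ahead of it (bot.tip_reach is the distance from the TCP to the fingertips, in m); z points along the fingers, y is the line along which they close (so a half turn about z gives the same grasp; the last joint's range is limited). The gripper opens to 85 mm and grips with 20 to 120 N. Pads are 22 mm wide; open, the fingers measure 114 mm over their backs; the gripper's body (76 mm by 85 mm) begins 54 mm behind the grasp point. The pads swing forward as they close: fully open they stand 13 mm farther back than shut.
Start: joints at [1.124, 0.241, 0.005, 1.335, 0, 1.571], TCP at [0.216, 0.451, 0.253] pointing down, gripper open.
Joint ranges: [-2.72, 2.72], [-1.05, 1.87], [-1.09, 1.28], [-1.99, 2.15], [-1.42, 1.44], [-3.14, 3.14]. Speed limits (rad/s): [2.79, 2.79, 3.14, 3.14, 3.14, 3.14].

### API

Orientations are given as a unit quaternion [x, y, z, w].
In Python, from workcell import bot gives the robot as it stands. The module is installed in compiled form; this text tells all that it offers.
- The arm moves only by the tool apply_moves, never from a script. Its argument "commands" is a list of rows, each a list of 4 numbers: the shift along the tool's x, y, z scaled (see below), then the turn about the tool's z scaled (see below). In form: [[tx, ty, tz, roll], ...]. A call has exactly 5 rows; each row shifts and turns the commanded pose from where the row before left it, along the tool's axes as they then stand; what a row does not reach is not made up. The controller multiplies each number of a shift by 20 mm and each number of a turn by 60 degrees. A row lasts 1/12 s, in which the tool goes at most 41.7 mm and 7.16 degrees, less where a joint would pass 70% of its speed; a pose out of reach is approached as far as the arm can. A call with a number of a shift or a turn outside -1 to 1 is refused whole. A call with a gripper value outside its range is refused whole. "claw" is the closure, from 0 (fully open) to 1 (shut), set as the call begins (left out, the last holds). The fingers move at their own pace and stop on an object; the grip force is fixed at half the most. Time passes only in rows, so rows that do not move let the fingers close, or fill a call up. It gives the time, the measured TCP pose, the force, the opening and the grip force at its end, in the units of the state.
- bot.get_obs(): the state, without advancing time (a new reading comes with each control period).
- bot.camera(name): name is "scene" or "side" or "wrist"; returns a dict with "image" (480x640x3 uint8, blue, green, red), "camera_matrix" (3x3 intrinsics, pixels), "R" (3x3) and "t" (3): a world point X has camera coordinates R X + t. Camera axes: x right, y down, z forward; pixel columns grow to the right and rows downward; lengths in m; the calibration is good to about 2 mm. The wrist camera is an equidistant fisheye: a pixel r from the principal point sees the ray r / f radians off the axis. A picture is of the moment at which its call begins. There is no depth.
- bot.job_done(): hands the job in; it is judged then, once.
The state is a dict: "clock": time; "joint_pos": joint angles; "joint_vel": joint speeds; "tau": joint torques, N m; "eef_pos": TCP position; "tool_rot": TCP orientation; "ft_force": force on the tool from outside, world axes, zero at the start; "ft_torque": the same for the moment, N m; "grip_width": finger opening in m; "grasp_force": force on a finger pad.
Only numpy, scipy, OpenCV 4.12 (cv2) and the standard library are available. Lean on these libraries where they do the work, as an engineer would, in place of code of your own. Each camera call takes 0.05 s, during which the arm holds its last target. There are 200 camera calls.

### The job

The heat press timer has to be reset, but a kraft tube was left standing on the deck of the timer box, where its cover has to slide. Stand that tube in the free part of the packing tray beside the tube already there, push the flat cover fully open, turn the dial until its pointer stands at the raised mark, then push the cover fully shut again. Do not let the tube fall over and leave the other tube, the bottle and the tape roll where they are.

Things in the scene. Friction and masses are not known exactly. Their poses are not given: they have to be found in the camera images.
- box: grey timer box, fixed, 250 long (own x) by 134 wide, 60 high. Origin: centre of underside. -x half (x -116 to -6, y -55 to 55) is an open compartment, floor at height 15; +x half (x -6 to 125) a flat deck at height 60. A rail 7 wide along each long edge rises to height 70. Stands left or right of the tray, own +x pointing away from the robot within 0.25 rad
- cover (a joint): slide of the cover, m: 0 = shut over the compartment, 0.122 = fully open over the deck (it moves along the box's own +x). Friction 2 N, stays where it is left. Starts 0 to 0.03 open
- cover_pad (a point): centre of the top of the square pad on the dark steel cover. Cover: plate 123 (box x) by 116, 5 thick, upper face at height 65.5. Pad on its middle: 88 by 88, 10 high (top at height 75.5), too wide to grasp: push its edge faces, from the -x side to open, from the +x side to shut. Shut, the pad centre is at box x -60.5, y 0
- dial (a joint): angle of the dial, rad: 0 = pointer along the box's own +x, grows anticlockwise seen from above, stops at -2.6 and 2.6. Starts -1.2 to -0.1, stays where it is left, friction 0.05 N m
- dial_grip (a point): point on the dial's upright axis, at height 45 over the table (box x -61, y 0). The dial is a black disc 68 across and 6 high on the compartment floor with a grip bar across it, 60 long along the pointer, 14 thick, upper face at height 52. The bar is taken across its thickness from above
- pointer_tip (a point): tip of the small brass pointer that sticks out from one end of the grip bar, 42 from the dial's axis
- mark (a point): where the pointer tip must come: on the same circle of radius 42 about the dial's axis, just inside the raised brass mark (a block 9 by 6, 6 high, at radius 44 to 53 on the compartment floor). 0.5 to 1.2 rad anticlockwise of the box's own +x
- tube: kraft cardboard tube with a lid, upright, 62 diameter, 80 high, 0.15 kg; origin at the centre of its underside. Starts on the deck of the box
- tray: kraft board packing tray, open on top, fixed, 270 long (own x) by 94 wide (own y) outside, walls 5 thick and 30 high, inner floor at height 5. Origin: centre of its underside. Own x points roughly away from the robot
- tube_b: a second tube of the same kind and size, standing somewhere along the tray's middle line; origin at the centre of its underside. The longer free part of the tray always has at least 98 mm between tube and tray wall
- bottle: glass bottle, 56 diameter, 170 high, on the table beyond and between box and tray; origin at the centre of its underside
- roll: clear tape roll lying flat, 110 outer and 76 inner diameter, 48 high, on the table beyond the far end of the tray; origin at the centre of its underside

How it is judged:
On the way, in this order (a step that is already met when the one before it is completed fails the run):
1. the tube from the deck stands upright in the tray, on its floor (x of tube in the frame of tray between -0.107 and 0.107 m and y of tube in the frame of tray between -0.025 and 0.025 m and z of tube in the frame of tray below 0.01 m and angle between tube's own z axis and vertical below 0.1 rad and linear speed of tube below 0.02 m/s), for 0.2 s.
2. the cover is pushed open by at least 110 mm (value of joint cover above 0.11 m), for 0.1 s.
3. with the cover still open at least 110 mm, the pointer tip is within 5 mm of the mark (horizontal distance between pointer_tip and mark below 0.005 m and value of joint cover above 0.11 m), for 0.2 s.
At the end, for the whole second after the job is handed in: The cover is fully shut (within 3 mm), the pointer tip stands within 5 mm of the mark point, and the tube from the deck stands upright (within 0.1 rad) and still on the tray's floor, its axis within 25 mm of the tray's middle line (all of step 1 and horizontal distance between pointer_tip and mark below 0.005 m and value of joint cover below 0.003 m); the robot touches nothing.
It fails at once if the moved tube tips by more than 0.6 rad (angle between tube's own z axis and vertical above 0.6 rad).
It fails at once if the tube already in the tray is shifted by more than 25 mm or tipped by more than 0.3 rad (distance of tube_b from where it was at the start of the episode above 0.025 m or angle between tube_b's own z axis and vertical above 0.3 rad).
It fails at once if the bottle or the tape roll is shifted by more than 25 mm, or the bottle tipped by more than 0.3 rad (distance of any of bottle, roll from where it was at the start of the episode above 0.025 m or angle between bottle's own z axis and vertical above 0.3 rad).
It also fails if it takes over 72 s, if anything falls off the work surface, if the arm or the gripper's body presses on something with over 40 N, if the wrist force passes 120 N, or if a joint passes its speed limit or range.

## Working session

There is one attempt and no reset: what is moved stays moved. The work goes in short steps, Python scripts to look and compute and a tool call to move; the robot and the scene stay as the last step left them, time stands still between calls to the robot, and variables do not carry over. Pictures are saved under pics/ and viewed, at most 12 in all, crops included, and the job is handed in when it is done.

Besides the shell and the picture viewer there is one more tool, called as name([rows], argument=value, ...), one row to a line, values as JSON. apply_moves: Moves the arm, as the interface text tells. Shifts and turns lie within -1 to 1; 1 stands for 20 mm of shift or 60 degrees of turn. Its arguments: {"type":"object","properties":{"commands":{"type":"array","items":{"type":"array","items":{"type":"number","minimum":-1,"maximum":1}}},"claw":{"type":"number"}},"required":["commands"]}

```bash
mkdir -p pics
python3 - <<'E'
from workcell import bot
import cv2,pickle
o=bot.get_obs();print(o['clock'],o['eef_pos'],o['tool_rot'],o['grip_width'],bot.tip_reach)
d={}
for n in("scene","side","wrist"):
    c=bot.camera(n);d[n]=c;cv2.imwrite(f"pics/{n}0.png",c["image"])
    print(n,c["camera_matrix"],c["R"],c["t"])
pickle.dump(d,open("cams0.pkl","wb"))
E
```

```text
0.0 [0.21578813 0.45039206 0.25240261] [ 2.21556388e-01  9.75146997e-01 -1.02158663e-03 -2.39739141e-04] 0.0853550154964695 0.022
scene [[597.43817313   0.         314.34159198]
 [  0.         597.43817313 246.73883366]
 [  0.           0.           1.        ]] [[ 0.1343391   0.99069189  0.02196781]
 [ 0.59759131 -0.06331037 -0.79929746]
 [-0.79046672  0.12050468 -0.60053392]] [-0.1149771  -0.32222217  1.33461103]
side [[450.23937824   0.         322.69750946]
 [  0.         450.23937824 242.02610267]
 [  0.           0.           1.        ]] [[ 0.7413055  -0.67106184  0.01192314]
 [-0.46168077 -0.52274058 -0.71665414]
 [ 0.48715196  0.52575496 -0.69732682]] [-0.47179199  0.33999822  0.42809297]
wrist [[371.64829954   0.         314.07754797]
 [  0.         371.64829954 241.3485446 ]
 [  0.           0.           1.        ]] [[ 0.43152282  0.90210021 -0.00180657]
 [ 0.8708298  -0.41604012  0.26185127]
 [ 0.23546448 -0.11456801 -0.96510655]] [-0.49811072 -0.03399909  0.37945803]
```

View pics/scene0.png

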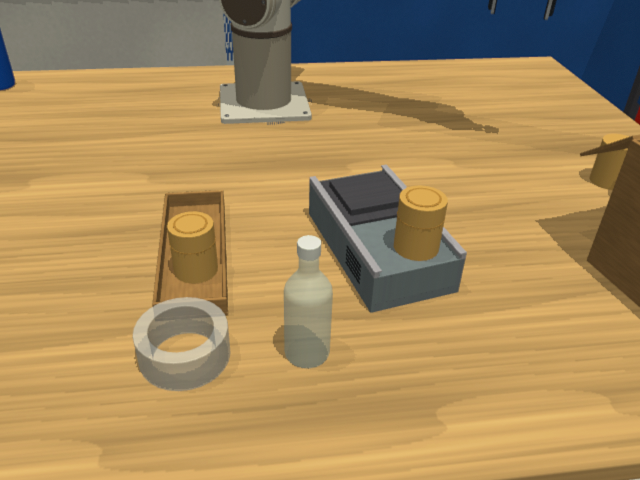

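View pics/side0.png

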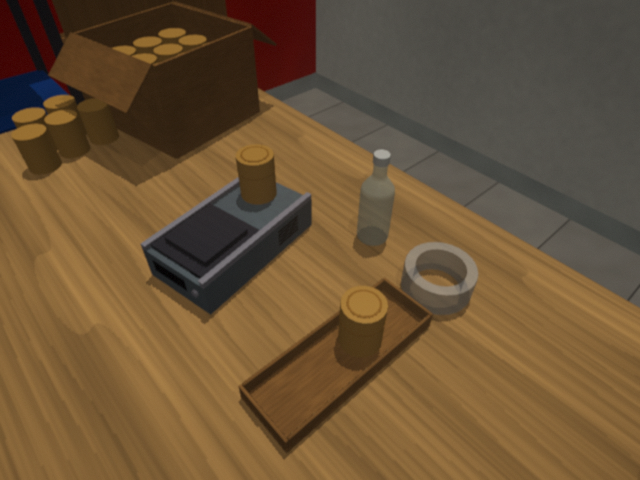

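The scene picture looks back toward the robot. The box is at about (385,235) with its tube at (420,220), the tray at (193,250) with tube_b at (193,245), the bottle at (308,300) and the roll at (182,340). The side picture agrees. I'll enlarge both to read corners.

Run:
```python
import pickle,cv2
d=pickle.load(open("cams0.pkl","rb"))
cv2.imwrite("pics/sc1.png",cv2.resize(d["scene"]["image"][155:395,130:470],(800,565),interpolation=cv2.INTER_CUBIC))
cv2.imwrite("pics/si1.png",cv2.resize(d["side"]["image"][140:450,130:490],(697,600),interpolation=cv2.INTER_CUBIC))
```

```text
(no output)
```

View pics/sc1.png

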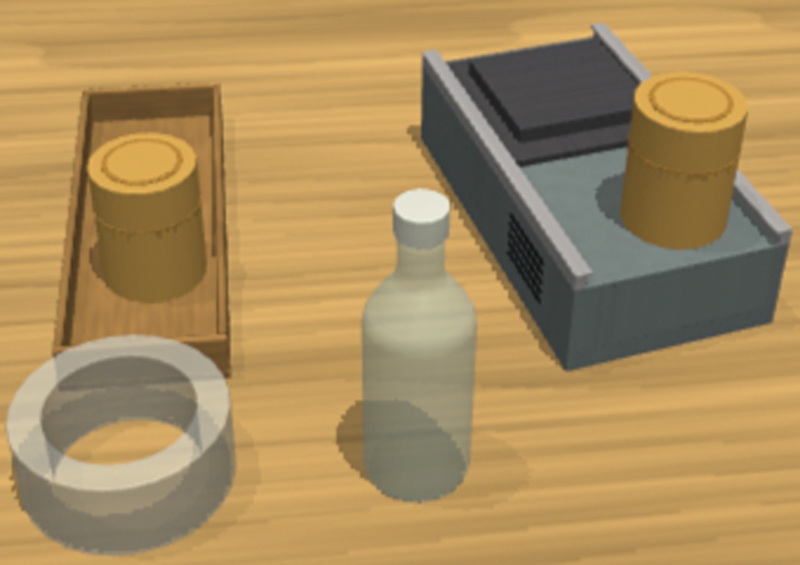

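View pics/si1.png

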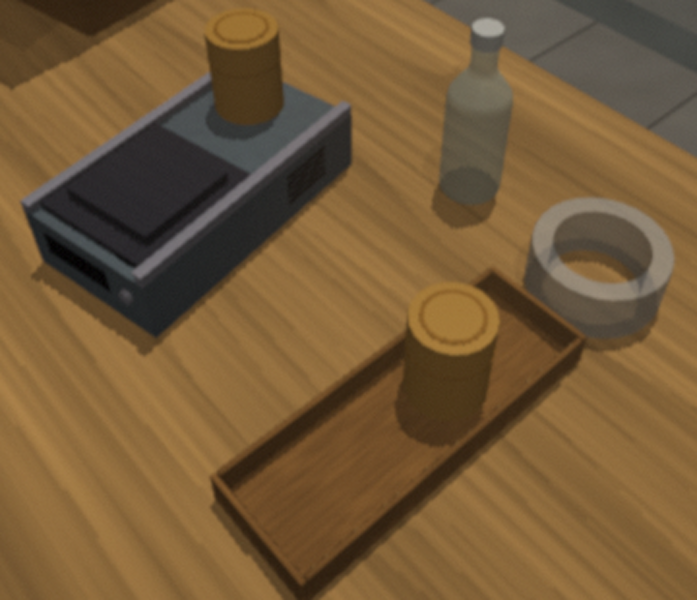

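```bash
cat > geo.py <<'E'
import numpy as np,cv2
from scipy.optimize import least_squares
def proj(c,X):
    return cv2.projectPoints(np.float64(X).reshape(-1,1,3),cv2.Rodrigues(c["R"])[0],c["t"],c["camera_matrix"],None)[0].reshape(-1,2)
def W(p,L):
    L=np.atleast_2d(np.float64(L));c,s=np.cos(p[2]),np.sin(p[2])
    return np.c_[p[0]+c*L[:,0]-s*L[:,1],p[1]+s*L[:,0]+c*L[:,1],L[:,2]]
E
python3 - <<'E'
import pickle
from geo import *
d=pickle.load(open("cams0.pkl","rb"))
S=lambda u,v:("scene",130+u/2.353,155+v/2.353)
D=lambda u,v:("side",130+u/1.936,140+v/1.936)
def fit(name,obs,p0,loc):
    def r(p):return np.concatenate([proj(d[o[0]],loc(p,L))[0]-o[1:] for L,o in obs])
    q=least_squares(r,p0,loss="soft_l1");print(name,q.x.round(4),r(q.x).round(1));return q.x
m=lambda *a:np.array(a)/1000
box=fit("box",[(m(125,-67,0),S(569,369)),(m(125,67,0),S(773,322)),(m(125,67,70),S(791,232)),(m(-125,-67,70),S(423,54)),(m(-125,67,70),S(606,26)),(m(-125,-67,0),D(157,335)),(m(-125,-67,70),D(139,277)),(m(-125,67,70),D(25,206)),(m(125,-67,70),D(351,105)),(m(125,-67,0),D(351,168))],[.5,.15,0],W)
fit("tray",[(m(-135,-47,30),S(83,90)),(m(-135,47,30),S(221,85)),(m(135,47,0),S(229,377)),(m(135,47,30),S(229,345)),(m(-135,47,30),D(213,482)),(m(-135,-47,30),D(305,588)),(m(135,-47,30),D(584,342)),(m(135,47,30),D(491,268))],[.5,-.15,0],W)
P=lambda p,L:np.array([[p[0],p[1],L[2]]])
fit("tube",[(m(0,0,140),S(691,103)),(m(0,0,140),D(243,28))],[.5,.15],P)
fit("tubeb",[(m(0,0,85),S(142,163)),(m(0,0,85),D(453,318))],[.5,-.15],P)
fit("bottle",[(m(0,0,170),S(421,200)),(m(0,0,170),D(488,28)),],[.7,.0],P)
fit("pad s",[(m(44,-44,75.5),S(522,128)),(m(-44,-44,75.5),S(470,60)),(m(-44,44,75.5),S(603,38)),(m(-44,44,75.5),D(70,188)),(m(44,-44,75.5),D(228,177))],[0],lambda p,L:W(box,L+[-.0605+p[0],0,0]))
E
```

```text
box [0.5611 0.1369 0.205 ] [-1.5  1.2 -0.1  0.6  1.1 -1.1 -0.  -1.6 -0.5 -2.  -0.4  0.7  0.8  0.1
 -2.2 -3.7  0.2 -0.5  0.4 -2.6]
tray [ 0.5456 -0.14    0.0125] [-2.6 -1.1 -2.8 -2.4  0.3 -0.2 -1.2 -3.6 -1.4 -2.5 -0.3 -0.4  1.8 -3.8
  0.3 -2.3]
tube [0.6396 0.1675] [-0.1 -0.9  0.3 -0.7]
tubeb [ 0.5854 -0.1346] [-0.6 -1.1 -0.  -1.1]
bottle [0.756  0.0035] [-0.4  0.6 -0.9 -0.3]
pad s [0.008] [-0.3  0.6  0.2 -0.5 -4.4  0.4 -1.2 -1.2 -0.1 -3.3]
```

apply_moves([
  [0,0,0,-0.107],
  [0,0,0,-0.107],
  [0,0,0,-0.107],
  [0,0,0,-0.106],
  [0,0,0,0],
], claw=0)

```text
clock: 0.57
eef_pos: [0.2159, 0.4507, 0.2529]
tool_rot: [-0.001, 1.0, -0.0, -0.0]
ft_force: [0.2, -0.4, 0.5]
grip_width: 0.0852
grasp_force: 0.0
```

apply_moves([
  [-1,-0.67,0,0],
  [-1,-0.67,0,0],
  [-1,-0.67,0,0],
  [-1,-0.67,0,0],
  [-1,-0.67,0,0],
])

```text
clock: 0.98
eef_pos: [0.3167, 0.3832, 0.2531]
tool_rot: [0.001, 1.0, -0.0, -0.0]
ft_force: [0.7, 0.4, 0.3]
grip_width: 0.0854
grasp_force: 0.0
```

apply_moves([
  [-1,-0.67,0,0],
  [-1,-0.67,0,0],
  [-1,-0.67,0,0],
  [-1,-0.67,0,0],
  [-1,-0.67,0,0],
])

```text
clock: 1.4
eef_pos: [0.4169, 0.3161, 0.2531]
tool_rot: [0.001, 1.0, -0.0, -0.0]
ft_force: [-0.2, 0.0, -0.0]
grip_width: 0.0853
grasp_force: 0.0
```

apply_moves([
  [-1,-0.67,0,0],
  [-1,-0.67,0,0],
  [-1,-0.67,0,0],
  [-1,-0.67,0,0],
  [-1,-0.67,0,0],
])

```text
clock: 1.82
eef_pos: [0.5169, 0.2492, 0.253]
tool_rot: [0.001, 1.0, -0.0, -0.0]
ft_force: [-0.5, 0.1, -0.3]
grip_width: 0.0858
grasp_force: 0.0
```

apply_moves([
  [-1,-0.67,0,0],
  [-1,-0.67,0,0],
  [-1,-0.67,0,0],
  [-1,-0.67,0,0],
  [-1,-0.67,0,0],
])

```text
clock: 2.23
eef_pos: [0.6169, 0.1822, 0.2528]
tool_rot: [0.001, 1.0, -0.0, -0.0]
ft_force: [0.0, 1.1, -0.2]
grip_width: 0.0853
grasp_force: 0.0
```

apply_moves([
  [-0.6,-0.37,0.4,0],
  [-0.53,-0.36,1,0],
  [0,0,1,0],
  [0,0,1,0],
  [0,0,1,0],
])

```text
clock: 2.65
eef_pos: [0.6383, 0.1683, 0.1632]
tool_rot: [0.001, 1.0, -0.0, -0.001]
ft_force: [-0.6, 1.2, 0.5]
grip_width: 0.0853
grasp_force: 0.0
```

apply_moves([
  [0,0,1,0],
  [0,0,1,0],
  [0,0,0.1,0],
  [0,0,0,0],
  [0,0,0,0],
])

```text
clock: 3.07
eef_pos: [0.6389, 0.1687, 0.1238]
tool_rot: [0.0, 1.0, 0.0, 0.0]
ft_force: [0.3, 0.7, -0.3]
grip_width: 0.0857
grasp_force: 0.0
```

apply_moves([
  [0,0,0,0],
  [0,0,0,0],
  [0,0,0,0],
  [0,0,0,0],
  [0,0,0,0],
], claw=1)

```text
clock: 3.48
eef_pos: [0.64, 0.1688, 0.1256]
tool_rot: [-0.0, 1.0, 0.0, 0.002]
ft_force: [-0.2, -0.6, 6.7]
grip_width: 0.0608
grasp_force: 65.6
```

apply_moves([
  [0,0,0,0],
  [0,0,0,0],
  [0,0,0,0],
  [0,0,0,0],
  [0,0,0,0],
])

```text
clock: 3.9
eef_pos: [0.64, 0.1688, 0.1256]
tool_rot: [-0.0, 1.0, 0.0, 0.002]
ft_force: [-1.1, -0.6, 5.7]
grip_width: 0.0606
grasp_force: 65.6
```

Run:
```python
from workcell import bot
import cv2,pickle
d={n:bot.camera(n) for n in("scene","side")}
pickle.dump(d,open("cams1.pkl","wb"))
a=d["scene"]["image"][120:320,260:500];b=d["side"]["image"][100:340,100:400]
cv2.imwrite("pics/g1.png",cv2.hconcat([cv2.resize(a,(400,333)),cv2.resize(b[:, :288],(400,333))]))
```

```text
(no output)
```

View pics/g1.png

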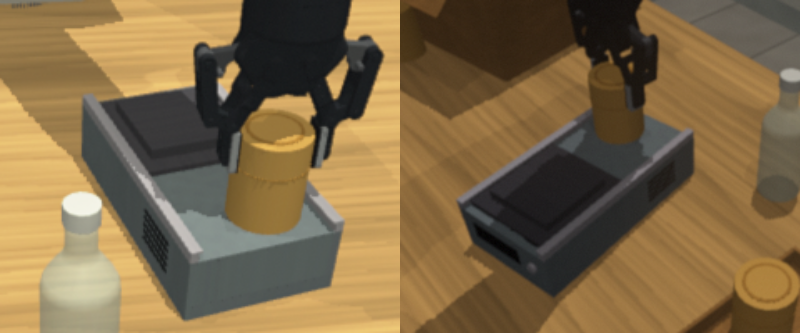

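The fingers hold the tube at mid-height, and it stands upright on the deck in both views. Next I lift it and carry it over.

apply_moves([
  [0,0,-0.5,0],
  [0,0,-0.8,0],
  [0,0,-0.9,0],
  [0,0,-0.8,0],
  [0,0,0,0],
])

```text
clock: 4.42
eef_pos: [0.6404, 0.1689, 0.1875]
tool_rot: [-0.0, 1.0, 0.001, 0.003]
ft_force: [0.8, -1.3, 0.5]
grip_width: 0.061
grasp_force: 65.1
```

apply_moves([
  [0.2,-0.4,0,0],
  [0.4,-0.75,0,0],
  [0.5,-0.95,0,0],
  [0.5,-0.95,0,0],
  [0.5,-0.95,0,0],
])

```text
clock: 4.83
eef_pos: [0.5946, 0.0871, 0.1811]
tool_rot: [-0.0, 1.0, -0.0, -0.002]
ft_force: [0.4, 0.2, -0.9]
grip_width: 0.0606
grasp_force: 65.2
```

apply_moves([
  [0.5,-0.95,0,0],
  [0.5,-0.95,0,0],
  [0.5,-0.95,0,0],
  [0.5,-0.95,0,0],
  [0.5,-0.95,0,0],
])

```text
clock: 5.25
eef_pos: [0.5444, -0.0079, 0.1815]
tool_rot: [-0.0, 1.0, -0.0, -0.002]
ft_force: [-0.1, 0.6, -0.9]
grip_width: 0.0608
grasp_force: 65.2
```

apply_moves([
  [0.5,-0.95,0,0],
  [0.5,-0.95,0,0],
  [0.5,-0.95,0,0],
  [0.5,-0.95,0,0],
  [0.5,-0.95,0,0],
])

```text
clock: 5.67
eef_pos: [0.4944, -0.1025, 0.1816]
tool_rot: [-0.0, 1.0, 0.0, -0.002]
ft_force: [0.6, -0.2, -1.7]
grip_width: 0.0608
grasp_force: 65.2
```

apply_moves([
  [0.4,-0.6,0,0],
  [0.3,-0.3,0,0],
  [0.2,0,0,0],
  [0,0,0,0],
  [0,0,0,0],
])

```text
clock: 6.08
eef_pos: [0.4785, -0.119, 0.1829]
tool_rot: [-0.0, 1.0, 0.0, -0.0]
ft_force: [0.0, 1.0, -1.3]
grip_width: 0.061
grasp_force: 65.2
```

Run:
```python
from workcell import bot
import cv2,pickle
d={n:bot.camera(n) for n in("scene","side")}
pickle.dump(d,open("cams2.pkl","wb"))
a=d["scene"]["image"][120:320,110:350];b=d["side"]["image"][210:460,190:490]
cv2.imwrite("pics/g2.png",cv2.hconcat([cv2.resize(a,(400,333)),cv2.resize(b,(400,333))]))
```

```text
(no output)
```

View pics/g2.png

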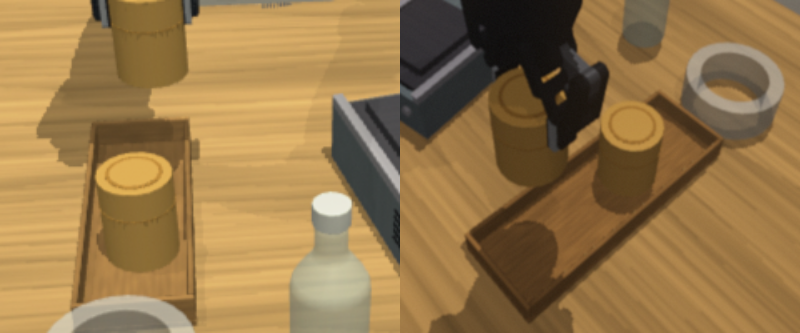

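Run:
```python
import pickle
from geo import *
d=pickle.load(open("cams0.pkl","rb"))
m=lambda *a:np.array(a)/1000
obs=[(m(-135,-47,30),"scene",165.2,193),(m(-135,47,30),"scene",224,191.5),(m(135,47,30),"scene",226.8,300),(m(-135,47,30),"side",240.5,389),(m(-135,-47,30),"side",287.5,442),(m(135,-47,30),"side",431,315),(m(135,47,30),"side",383.5,280)]
# one pixel bias per camera
def r(p):
    b={"scene":p[3:5],"side":p[5:7]}
    return np.concatenate([proj(d[o[1]],W(p,o[0]))[0]+b[o[1]]-o[2:] for o in obs]+[p[3:]*.7])
q=least_squares(r,[.5,-.14,0,0,0,0,0],loss="soft_l1");print(q.x.round(4),r(q.x).round(1))
p=q.x; print("tubeb local",(np.array([.5854,-.1346])-p[:2])@[[np.cos(p[2]),-np.sin(p[2])],[np.sin(p[2]),np.cos(p[2])]], "target",W(p,[-.068,0,0]))
```

```text
[ 0.5492 -0.1373  0.0081  0.2332  0.3226 -0.6046  4.49  ] [-0.4  0.5 -0.6 -1.3  1.2  0.2 -1.4 -1.8 -0.3  1.6  2.2  0.2  0.5 -1.4
  0.2  0.2 -0.4  3.1]
tubeb local [0.03621703 0.00244663] target [[ 0.48120607 -0.13788645  0.        ]]
```

apply_moves([
  [0,-0.5,0,0],
  [0,-0.4,0.5,0],
  [0,0,1,0],
  [0,0,1,0],
  [0,0,1,0],
])

```text
clock: 6.6
eef_pos: [0.4791, -0.1384, 0.112]
tool_rot: [0.0, 1.0, -0.0, 0.0]
ft_force: [-0.0, 0.6, -1.6]
grip_width: 0.0609
grasp_force: 65.3
```

apply_moves([
  [0,0,0.8,0],
  [0,0,0.5,0],
  [0,0,0.4,0],
  [0,0,0.25,0],
  [0,0,0,0],
])

```text
clock: 7.02
eef_pos: [0.4785, -0.1377, 0.0734]
tool_rot: [-0.0, 1.0, 0.0, -0.001]
ft_force: [-0.4, -0.3, -1.3]
grip_width: 0.0607
grasp_force: 65.3
```

apply_moves([
  [0,0,0,0],
  [0,0,0,0],
  [0,0,0,0],
  [0,0,0,0],
  [0,0,0,0],
])

```text
clock: 7.43
eef_pos: [0.4792, -0.1377, 0.0749]
tool_rot: [-0.0, 1.0, -0.0, 0.001]
ft_force: [0.4, -0.4, -0.6]
grip_width: 0.0607
grasp_force: 65.3
```

apply_moves([
  [0,0,0.08,0],
  [0,0,0.07,0],
  [0,0,0,0],
  [0,0,0,0],
  [0,0,0,0],
])

```text
clock: 7.85
eef_pos: [0.4788, -0.1376, 0.0712]
tool_rot: [-0.0, 1.0, 0.0, -0.0]
ft_force: [-0.3, -0.0, -1.9]
grip_width: 0.0606
grasp_force: 65.3
```

apply_moves([
  [0,0,0.05,0],
  [0,0,0,0],
  [0,0,0,0],
  [0,0,0,0],
  [0,0,0,0],
])

```text
clock: 8.27
eef_pos: [0.4789, -0.1376, 0.0706]
tool_rot: [-0.0, 1.0, -0.0, 0.0]
ft_force: [-0.3, -1.0, 3.2]
grip_width: 0.0608
grasp_force: 65.6
```

apply_moves([
  [0,0,0.05,0],
  [0,0,0,0],
  [0,0,0,0],
  [0,0,0,0],
  [0,0,0,0],
])

```text
clock: 8.68
eef_pos: [0.4789, -0.1377, 0.0705]
tool_rot: [-0.0, 1.0, -0.0, 0.0]
ft_force: [-4.5, 1.0, 10.8]
grip_width: 0.0606
grasp_force: 66.5
```

apply_moves([
  [0,0,-0.08,0],
  [0,0,0,0],
  [0,0,0,0],
  [0,0,0,0],
  [0,0,0,0],
])

```text
clock: 9.1
eef_pos: [0.4788, -0.1376, 0.0706]
tool_rot: [-0.0, 1.0, 0.0, -0.0]
ft_force: [-0.7, -0.2, -0.8]
grip_width: 0.0608
grasp_force: 65.5
```

apply_moves([
  [0,0,0,0],
  [0,0,0,0],
  [0,0,0,0],
  [0,0,0,0],
  [0,0,0,0],
], claw=0)

```text
clock: 9.52
eef_pos: [0.4789, -0.1376, 0.0709]
tool_rot: [-0.0, 1.0, -0.0, 0.0]
ft_force: [0.6, 0.5, -0.5]
grip_width: 0.0854
grasp_force: 0.0
```

apply_moves([
  [0,0,-0.5,0],
  [0,0,-1,0],
  [0,0,-1,0],
  [0,0,-1,0],
  [0,0,-1,0],
])

```text
clock: 9.93
eef_pos: [0.4788, -0.1376, 0.1626]
tool_rot: [-0.0, 1.0, -0.0, 0.0]
ft_force: [0.5, 0.2, -0.2]
grip_width: 0.085
grasp_force: 0.0
```

apply_moves([
  [0,0.8,0,-0.1],
  [0,1,0,-0.096],
  [0,1,0,0],
  [0,1,0,0],
  [0,1,0,0],
], claw=1)

```text
clock: 10.35
eef_pos: [0.4644, -0.0422, 0.1618]
tool_rot: [-0.102, 0.995, -0.0, 0.001]
ft_force: [-0.3, -0.0, -0.6]
grip_width: 0.0255
grasp_force: 0.0
```

Run:
```python
from workcell import bot
import cv2,pickle
d={n:bot.camera(n) for n in("scene","side")}
pickle.dump(d,open("cams3.pkl","wb"))
a=d["scene"]["image"][140:340,140:380];b=d["side"]["image"][140:440,130:490]
cv2.imwrite("pics/g3.png",cv2.hconcat([cv2.resize(a,(400,333)),cv2.resize(b,(400,333))]))
from geo import *
S=lambda u,v:("scene",130+u/2.353,155+v/2.353)
D=lambda u,v:("side",130+u/1.936,140+v/1.936)
m=lambda *a:np.array(a)/1000
obs=[(m(125,-67,0),S(569,369)),(m(125,67,0),S(773,322)),(m(125,67,70),S(791,232)),(m(-125,-67,70),S(423,54)),(m(-125,67,70),S(606,26)),(m(-125,-67,0),D(157,335)),(m(-125,-67,70),D(139,277)),(m(-125,67,70),D(25,206)),(m(125,-67,70),D(351,105)),(m(125,-67,0),D(351,168))]
def r(p):
    bb={"scene":p[3:5],"side":p[5:7]}
    return np.concatenate([proj(d[o[0]],W(p,L))[0]+bb[o[0]]-o[1:] for L,o in obs]+[p[3:]*.7])
q=least_squares(r,[.5,.14,.2,0,0,0,0],loss="soft_l1");print(q.x.round(4),r(q.x).round(1))
```

```text
[ 0.5606  0.1375  0.2069 -0.0899  0.8492  0.4027  0.7207] [-1.   1.8  0.2  1.   1.4 -0.6  0.1 -0.8 -0.4 -1.4 -0.3  1.4  0.8  0.8
 -2.3 -2.9  0.1  0.1  0.3 -2.  -0.1  0.6  0.3  0.5]
```

View pics/g3.png

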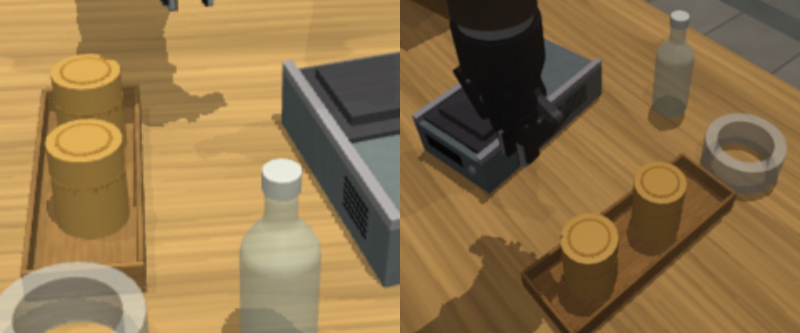

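apply_moves([
  [0,1,0,0],
  [0,1,0,0],
  [0,1,0,0],
  [0,1,0,0],
  [0,1,0,0],
])

```text
clock: 10.87
eef_pos: [0.4443, 0.0552, 0.1616]
tool_rot: [-0.102, 0.995, -0.0, 0.001]
ft_force: [0.2, 0.4, -0.2]
grip_width: -0.0003
grasp_force: 0.0
```

apply_moves([
  [0,1,0,0],
  [0,1,0,0],
  [0,0.8,0,0],
  [0,0,1,0],
  [0,0,1,0],
])

```text
clock: 11.28
eef_pos: [0.4345, 0.1106, 0.1223]
tool_rot: [-0.103, 0.995, 0.0, 0.003]
ft_force: [0.1, -0.7, -0.8]
grip_width: 0.0
grasp_force: 0.0
```

apply_moves([
  [0,0,0.9,0],
  [0,0,0.6,0],
  [0,0,0,0],
  [0,0,0,0],
  [0,0,0,0],
])

```text
clock: 11.7
eef_pos: [0.4336, 0.1096, 0.0919]
tool_rot: [-0.102, 0.995, 0.0, 0.001]
ft_force: [0.4, 0.3, 0.5]
grip_width: -0.0002
grasp_force: 0.0
```

apply_moves([
  [-0.4,0,0,0],
  [-0.4,0,0,0],
  [-0.4,0,0,0],
  [-0.4,0,0,0],
  [-0.5,0,0,0],
])

```text
clock: 12.12
eef_pos: [0.474, 0.1184, 0.091]
tool_rot: [-0.103, 0.995, -0.0, -0.001]
ft_force: [-2.0, 0.5, 0.9]
grip_width: -0.0
grasp_force: 1.3
```

apply_moves([
  [-0.6,0,0,0],
  [-0.6,0,0,0],
  [-0.6,0,0,0],
  [-0.6,0,0,0],
  [-0.6,0,0,0],
])

```text
clock: 12.53
eef_pos: [0.5331, 0.1308, 0.0908]
tool_rot: [-0.103, 0.995, 0.0, -0.001]
ft_force: [-2.4, -0.4, 1.5]
grip_width: -0.0
grasp_force: 1.3
```

apply_moves([
  [-0.5,0,0,0],
  [-0.4,0,0,0],
  [-0.3,0,0,0],
  [-0.2,0,0,0],
  [0,0,0,0],
])

```text
clock: 12.95
eef_pos: [0.5609, 0.1365, 0.0907]
tool_rot: [-0.103, 0.995, -0.0, 0.0]
ft_force: [0.3, -0.8, 0.7]
grip_width: 0.0003
grasp_force: 0.0
```

apply_moves([
  [-0.2,0,0,0],
  [-0.15,0,0,0],
  [0,0,0,0],
  [0,0,0,0],
  [0,0,0,0],
])

```text
clock: 13.37
eef_pos: [0.5654, 0.1373, 0.0905]
tool_rot: [-0.103, 0.995, -0.0, -0.001]
ft_force: [-5.3, -0.6, 1.3]
grip_width: -0.0001
grasp_force: 2.6
```

apply_moves([
  [-0.1,0,0,0],
  [0,0,0,0],
  [0,0,0,0],
  [0,0,0,0],
  [0,0,0,0],
])

```text
clock: 13.78
eef_pos: [0.5655, 0.1374, 0.0905]
tool_rot: [-0.103, 0.995, -0.0, -0.003]
ft_force: [-9.9, -1.1, 5.0]
grip_width: 0.0001
grasp_force: 4.8
```

apply_moves([
  [0.5,0,0,0],
  [0,0,-0.7,0],
  [0,0,-1,0],
  [0,0,-1,0],
  [0,0.5,-1,0],
], claw=0)

```text
clock: 14.2
eef_pos: [0.5581, 0.1447, 0.1661]
tool_rot: [-0.102, 0.995, -0.0, 0.001]
ft_force: [0.4, -0.2, 0.0]
grip_width: 0.0606
grasp_force: 0.0
```

apply_moves([
  [0,1,-0.3,0],
  [0,1,0,0],
  [0,1,0,0],
  [0,1,0,0],
  [0,1,0,0],
])

```text
clock: 14.62
eef_pos: [0.5375, 0.245, 0.1717]
tool_rot: [-0.102, 0.995, 0.0, 0.002]
ft_force: [0.6, -0.4, 0.7]
grip_width: 0.0852
grasp_force: 0.0
```

apply_moves([
  [0,1,0,0],
  [0,1,0,0],
  [0,0.8,0,0],
  [0,0,0,0],
  [0,0,0,0],
])

```text
clock: 15.03
eef_pos: [0.5256, 0.2996, 0.1712]
tool_rot: [-0.103, 0.995, 0.0, 0.001]
ft_force: [-0.6, -0.1, 0.0]
grip_width: 0.0856
grasp_force: 0.0
```

Run:
```python
from workcell import bot
import cv2,pickle
d={n:bot.camera(n) for n in("scene","side")}
pickle.dump(d,open("cams4.pkl","wb"))
from geo import *
box=[.5602,.1371,.206]
for n in d: print(n,proj(d[n],W(box,[-.061,0,.052])))
a=d["scene"]["image"][160:240,300:420];b=d["side"]["image"][190:310,140:260]
cv2.imwrite("pics/g4.png",cv2.hconcat([cv2.resize(a,(420,280),interpolation=2),cv2.resize(b,(380,380),interpolation=2)[50:330]]))
cv2.imwrite("pics/g4s.png",cv2.vconcat([cv2.resize(a,(600,400),interpolation=2)]))
```

```text
scene [[364.10536955 199.74348641]]
side [[204.68352665 246.21302598]]
```

View pics/g4.png

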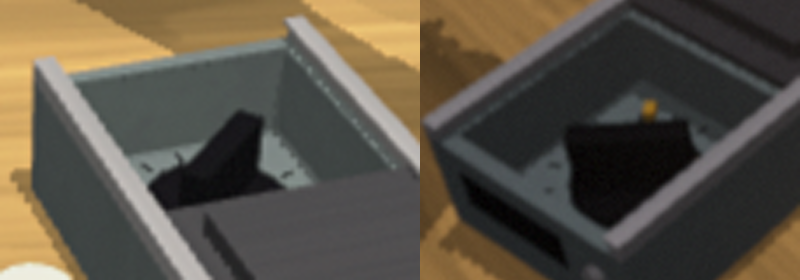

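The side view shows the brass mark at crop (650,110). The dial itself is too dark and partly hidden, so I'll use the wrist camera from above.

apply_moves([
  [0,-0.6,0,0],
  [0,-1,0,0],
  [0,-1,0,0],
  [0,-1,0,0],
  [0,-1,0,0],
])

```text
clock: 15.55
eef_pos: [0.5443, 0.2058, 0.1711]
tool_rot: [-0.102, 0.995, -0.0, 0.0]
ft_force: [0.7, -0.7, -0.6]
grip_width: 0.0853
grasp_force: 0.0
```

apply_moves([
  [0,-1,0,0],
  [0,-1,0,0],
  [0,-1,0,0],
  [0,-0.7,0,0],
  [0,0,0,0],
])

```text
clock: 15.97
eef_pos: [0.5596, 0.132, 0.1711]
tool_rot: [-0.1, 0.995, -0.001, 0.0]
ft_force: [-0.3, 0.8, -0.0]
grip_width: 0.0853
grasp_force: 0.0
```

```bash
cat >> geo.py <<'E'
def fproj(c,X):
    p=np.atleast_2d(X)@c["R"].T+c["t"];K=c["camera_matrix"]
    return cv2.fisheye.projectPoints(p.reshape(-1,1,3),np.zeros(3),np.zeros(3),K,np.zeros(4))[0].reshape(-1,2)
def fray(c,uv,z):
    K=c["camera_matrix"];q=(np.float64(uv)-K[:2,2])/K[0,0];th=np.hypot(*q)
    v=np.r_[np.sin(th)*q/th,np.cos(th)]@c["R"];C=-c["R"].T@c["t"]
    return (C+v*(z-C[2])/v[2])[:2]
E
python3 - <<'E'
from workcell import bot
import pickle
from geo import *
c=bot.camera("wrist");pickle.dump(c,open("w5.pkl","wb"))
p=fproj(c,W([.5602,.1371,.206],[-.061,0,.052]))[0];print(p)
u,v=(int(max(110,p[0]))-110,int(max(80,p[1]))-80);print(u,v)
cv2.imwrite("pics/w5.png",cv2.resize(c["image"][v:v+160,u:u+220],None,fx=3.6,fy=3.6,interpolation=2))
E
```

```text
[321.82874934 155.12979738]
211 75
```

View pics/w5.png

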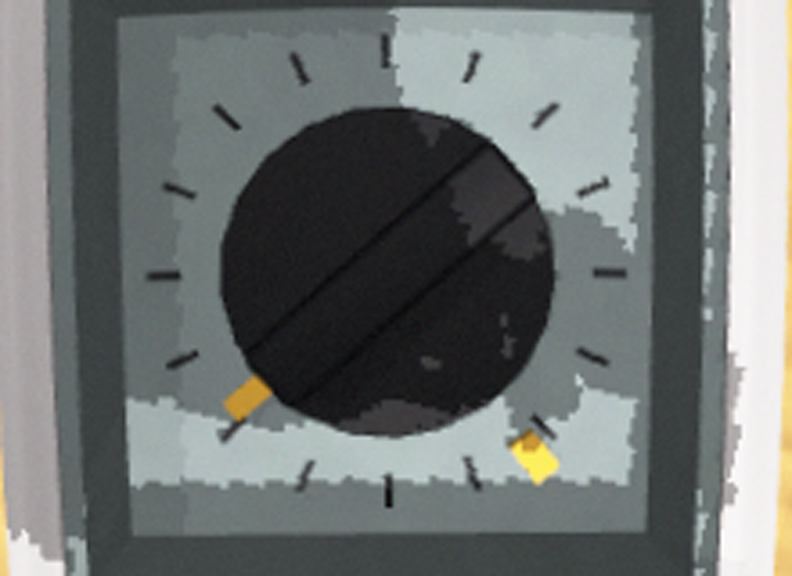

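Run:
```python
import pickle
from geo import *
c=pickle.load(open("w5.pkl","rb"));box=[.5602,.1371,.206]
def L(u,v,z):
    d=fray(c,[211+u/3.6,75+v/3.6],z)-box[:2];c_,s=np.cos(box[2]),np.sin(box[2])
    return np.array([c_*d[0]+s*d[1],-s*d[0]+c_*d[1]])
ctr=np.mean([L(388,436,21),L(388,107,21),L(221,271,21),L(554,271,21)],0);print("disc centre",ctr)
print("ticks",L(389,490,15),L(386,50,15),L(163,275,15),L(610,272,15))
a=lambda v:np.arctan2(v[1],v[0])
for p,q in(((485,148),(250,345)),((533,198),(300,400))): print("bar",a(L(*q,52)-L(*p,52)),L(*q,52),L(*p,52))
for z in(15,21,25):
  for n,p in(("in",(523,443)),("out",(547,470))): v=L(*p,z)-ctr;print("mark",z,n,a(v),np.hypot(*v))
for z in(21,25,30,35): v=L(234,408,z)-ctr;print("ptr",z,a(v),np.hypot(*v))
```

```text
disc centre [-0.47926717 -0.23078415]
ticks [-2.80285482 -0.16980058] [ 2.0799969  -0.15572852] [-0.36759872  2.30186459] [-0.34996542 -2.60935059]
bar 2.268673722714258 [-3.92255101  4.76648099] [ 3.67330816 -4.29058805]
bar 2.2887506860477735 [-6.09737975  2.85833245] [ 1.75924116 -6.13654391]
mark 15 in -2.467039856787356 2.294778562199659
mark 15 out -2.4576613256859794 2.7054790043159183
mark 21 in -2.476535270134126 3.4194694060696524
mark 21 out -2.4662254432708597 3.9974002863213127
mark 25 in -2.4800193540712594 4.169357574967211
mark 25 out -2.469404545163376 4.858771837264093
ptr 21 2.292227688390426 3.205129846714881
ptr 25 2.3152126499404306 3.8448151451547843
ptr 30 2.335031283999548 4.646392503470771
ptr 35 2.349014194038493 5.449257632543264
```

Run:
```python
import pickle
from geo import *
c=pickle.load(open("w5.pkl","rb"));box=[.5602,.1371,.206]
def L(u,v,z):
    d=fray(c,[211+u/3.6,75+v/3.6],z/1e3)-box[:2];c_,s=np.cos(box[2]),np.sin(box[2])
    return 1e3*np.array([c_*d[0]+s*d[1],-s*d[0]+c_*d[1]]).round(5)
ctr=np.mean([L(388,436,21),L(388,107,21),L(221,271,21),L(554,271,21)],0);print("disc centre",ctr)
print("ticks",L(389,490,15),L(386,50,15),L(163,275,15),L(610,272,15))
a=lambda v:np.arctan2(v[1],v[0])
for p,q in(((485,148),(250,345)),((533,198),(300,400))): print("bar",a(L(*q,52)-L(*p,52)),L(*q,52),L(*p,52))
for z in(15,21):
  for n,p in(("in",(523,443)),("out",(547,470))): v=L(*p,z)-ctr;print("mark",z,n,a(v),np.hypot(*v))
for z in(21,25,30,35): v=L(234,408,z)-ctr;print("ptr",z,a(v),np.hypot(*v))
```

```text
disc centre [-63.605   -1.6275]
ticks [-17.35  -1.48] [-109.58   -1.74] [-63.35 -48.16] [-63.68  44.6 ]
bar -0.8728486100154624 [-51.04 -26.82] [-86.42  15.36]
bar -0.8528289062405242 [-40.92 -17.93] [-77.51  23.96]
mark 15 in 0.6646508184155494 46.00878971729205
mark 15 out 0.6749951068877382 53.76516187318698
mark 21 in 0.6650932329353337 44.88096179060782
mark 21 out 0.6753882539290976 52.47517585725654
ptr 21 -0.8494341067982657 42.07246464434903
ptr 25 -0.8516200864533052 41.43358277110489
ptr 30 -0.8543220013323366 40.63313956919893
ptr 35 -0.8571324853809766 39.83300492368105
```

```bash
python3 -c "
from workcell import bot
o=bot.get_obs();print(o['joint_pos'],o['tool_rot'],o['eef_pos'])"
```

```text
[2.34627742e-01 4.33588007e-01 6.28035026e-02 1.19972963e+00
 1.29888249e-05 3.30369231e-02] [-1.00624821e-01  9.94924432e-01  2.52631527e-05  1.38967182e-04] [0.5593016  0.1336937  0.17108592]
```

apply_moves([
  [0.6,0.12,0,0],
  [1,0,0,0],
  [1,0,0,0],
  [0.52,0,0,0],
  [0,0,0,0.116],
], claw=0.5)

```text
clock: 16.43
eef_pos: [0.4947, 0.1257, 0.1709]
tool_rot: [-0.042, 0.999, -0.0, -0.001]
ft_force: [0.1, -0.7, 0.1]
grip_width: 0.0425
grasp_force: 0.0
```

apply_moves([
  [0,0,0,0.116],
  [0,0,0,0.116],
  [0,0,0,0.116],
  [0,0,0,0.116],
  [0,0,0,0.116],
])

```text
clock: 16.85
eef_pos: [0.4972, 0.1264, 0.171]
tool_rot: [0.261, 0.965, 0.0, 0.0]
ft_force: [-0.1, 0.3, -0.2]
grip_width: 0.0431
grasp_force: 0.0
```

apply_moves([
  [0,0,0,0.116],
  [0,0,1,0],
  [0,0,1,0],
  [0,0,0,0],
  [0,0,0,0],
])

```text
clock: 17.27
eef_pos: [0.4962, 0.1259, 0.1302]
tool_rot: [0.316, 0.949, -0.001, -0.001]
ft_force: [0.3, -0.2, 1.1]
grip_width: 0.0426
grasp_force: 0.0
```

apply_moves([
  [-0.17,-0.07,0.5,0],
  [0,0,1,0],
  [0,0,0.8,0],
  [0,0,0.6,0],
  [0,0,0.5,0],
])

```text
clock: 17.68
eef_pos: [0.4997, 0.1225, 0.0625]
tool_rot: [0.317, 0.948, 0.0, 0.0]
ft_force: [-0.5, 0.1, 0.1]
grip_width: 0.0427
grasp_force: 0.0
```

apply_moves([
  [0,0,0.3,0],
  [0,0,0.3,0],
  [0,0,0,0],
  [0,0,0,0],
  [0,0,0,0],
])

```text
clock: 18.1
eef_pos: [0.4998, 0.1227, 0.0516]
tool_rot: [0.317, 0.948, 0.0, 0.001]
ft_force: [0.1, 0.6, -1.1]
grip_width: 0.0427
grasp_force: 0.0
```

apply_moves([
  [0,0,0,0],
  [0,0,0,0],
  [0,0,0,0],
  [0,0,0,0],
  [0,0,0,0],
], claw=1)

```text
clock: 18.52
eef_pos: [0.4996, 0.1225, 0.0516]
tool_rot: [0.317, 0.948, 0.0, 0.0]
ft_force: [0.2, -0.1, 5.8]
grip_width: 0.0131
grasp_force: 59.1
```

```bash
python3 -c "
from workcell import bot
import numpy as np
o=bot.get_obs();q=o['tool_rot'];print(np.degrees(2*np.arctan2(q[1],q[0]))-90,o['eef_pos'],o['grip_width'],o['ft_force'],o['ft_torque'])"
```

```text
53.06228001819238 [0.49956349 0.1225319  0.05162004] 0.013053390844208004 [ 0.21691762 -0.13753832  5.76811408] [-0.11918155  0.33202831  0.02550837]
```

apply_moves([
  [0,0,0,-0.06],
  [0,0,0,-0.11],
  [0,0,0,-0.11],
  [0,0,0,-0.11],
  [0,0,0,-0.11],
])

```text
clock: 18.93
eef_pos: [0.4996, 0.1226, 0.0516]
tool_rot: [0.058, 0.998, 0.0, 0.0]
ft_force: [-2.0, -0.3, 6.3]
grip_width: 0.0125
grasp_force: 59.2
```

apply_moves([
  [0,0,0,-0.11],
  [0,0,0,-0.11],
  [0,0,0,-0.11],
  [0,0,0,-0.11],
  [0,0,0,-0.11],
])

```text
clock: 19.35
eef_pos: [0.4996, 0.1228, 0.0516]
tool_rot: [-0.228, 0.974, 0.0, 0.001]
ft_force: [-1.6, 0.4, 5.4]
grip_width: 0.0128
grasp_force: 59.2
```

apply_moves([
  [0,0,0,-0.11],
  [0,0,0,-0.11],
  [0,0,0,-0.11],
  [0,0,0,-0.075],
  [0,0,0,0],
])

```text
clock: 19.77
eef_pos: [0.4995, 0.1228, 0.0516]
tool_rot: [-0.427, 0.904, 0.0, 0.001]
ft_force: [-1.6, 0.7, 5.7]
grip_width: 0.0124
grasp_force: 59.3
```

apply_moves([
  [0,0,0,0],
  [0,0,0,0],
  [0,0,0,0],
  [0,0,0,0],
  [0,0,0,0],
])

```text
clock: 20.18
eef_pos: [0.4995, 0.1228, 0.0516]
tool_rot: [-0.426, 0.905, 0.0, 0.001]
ft_force: [-1.9, -0.7, 6.6]
grip_width: 0.0128
grasp_force: 59.3
```

apply_moves([
  [0,0,0,0],
  [0,0,0,0],
  [0,0,0,0],
  [0,0,-0.5,0],
  [0,0,-1,0],
], claw=0.5)

```text
clock: 20.6
eef_pos: [0.4971, 0.122, 0.0792]
tool_rot: [-0.425, 0.905, 0.001, -0.003]
ft_force: [-0.4, -0.6, -0.2]
grip_width: 0.0427
grasp_force: 0.0
```

apply_moves([
  [0,0,-1,0],
  [0,0,-1,0],
  [0,0,-1,0],
  [0,0,-1,0],
  [0,0,-0.5,0.1],
])

```text
clock: 21.02
eef_pos: [0.5004, 0.1228, 0.1743]
tool_rot: [-0.377, 0.926, -0.0, 0.002]
ft_force: [0.5, 0.6, -0.0]
grip_width: 0.0427
grasp_force: 0.0
```

apply_moves([
  [0,0,0,0.11],
  [0,0,0,0.11],
  [0,0,0,0.11],
  [0,0,0,0.11],
  [0,0,0,0.11],
])

```text
clock: 21.43
eef_pos: [0.4992, 0.1225, 0.1716]
tool_rot: [-0.096, 0.995, 0.0, 0.0]
ft_force: [-0.0, -0.2, 0.3]
grip_width: 0.0428
grasp_force: 0.0
```

apply_moves([
  [-0.8,0,0,0],
  [-1,0,0,0],
  [-0.8,0,0,0],
  [-0.5,0,0,0],
  [0,0,0,0],
], claw=1)

```text
clock: 21.85
eef_pos: [0.5619, 0.1351, 0.1713]
tool_rot: [-0.099, 0.995, 0.0, 0.001]
ft_force: [-0.4, -0.0, -0.8]
grip_width: 0.0
grasp_force: 0.0
```

Run:
```python
from workcell import bot
import pickle
from geo import *
c=bot.camera("wrist");pickle.dump(c,open("w6.pkl","wb"))
cv2.imwrite("pics/w6.png",cv2.resize(c["image"][75:235,211:431],None,fx=3.6,fy=3.6,interpolation=2))
```

```text
(no output)
```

View pics/w6.png

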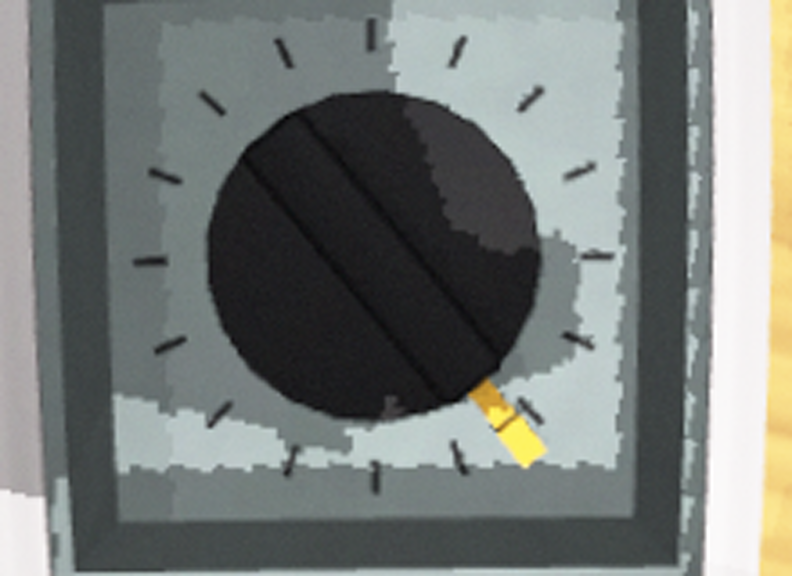

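The pointer now points straight at the brass mark (pointer at (495,405), mark at (522,440), in line). Next I close the cover.

apply_moves([
  [-0.8,0.07,0,-0.008],
  [-1,0,0,0],
  [-1,0,0,0],
  [-1,0,0,0],
  [-1,0,0,0],
])

```text
clock: 22.32
eef_pos: [0.6535, 0.1556, 0.1714]
tool_rot: [-0.103, 0.995, -0.0, -0.0]
ft_force: [-0.3, -0.0, -0.2]
grip_width: -0.0004
grasp_force: 0.0
```

apply_moves([
  [-1,0,0,0],
  [-0.5,0,0,0],
  [0,0,0,0],
  [0,0,0.5,0],
  [0,0,1,0],
])

```text
clock: 22.73
eef_pos: [0.6838, 0.162, 0.1435]
tool_rot: [-0.103, 0.995, 0.0, 0.002]
ft_force: [0.5, -0.0, 1.0]
grip_width: 0.0001
grasp_force: 0.0
```

apply_moves([
  [0,0,0.9,0],
  [0,0,0.8,0],
  [0,0,0.5,0],
  [0,0,0.2,0],
  [0,0,0,0],
])

```text
clock: 23.15
eef_pos: [0.6816, 0.1615, 0.0917]
tool_rot: [-0.103, 0.995, -0.0, -0.001]
ft_force: [0.7, -0.0, -0.7]
grip_width: -0.0001
grasp_force: 0.0
```

apply_moves([
  [0.3,0,0,0],
  [0.3,0,0,0],
  [0.4,0,0,0],
  [0.5,0,0,0],
  [0.5,0,0,0],
])

```text
clock: 23.57
eef_pos: [0.6447, 0.1538, 0.0944]
tool_rot: [-0.103, 0.995, 0.0, 0.002]
ft_force: [1.7, -0.1, -1.7]
grip_width: 0.0001
grasp_force: 1.2
```

apply_moves([
  [0.6,0,0,0],
  [0.6,0,0,0],
  [0.6,0,0,0],
  [0.6,0,0,0],
  [0.5,0,0,0],
])

```text
clock: 23.98
eef_pos: [0.5875, 0.1417, 0.0945]
tool_rot: [-0.103, 0.995, 0.0, 0.002]
ft_force: [3.4, 0.1, -1.0]
grip_width: 0.0003
grasp_force: 1.2
```

apply_moves([
  [0.4,0,0,0],
  [0.3,0,0,0],
  [0.25,0,0,0],
  [0.2,0,0,0],
  [0.15,0,0,0],
])

```text
clock: 24.4
eef_pos: [0.5622, 0.1365, 0.0938]
tool_rot: [-0.103, 0.995, 0.0, 0.001]
ft_force: [2.5, 0.1, 2.2]
grip_width: -0.0003
grasp_force: 1.1
```

apply_moves([
  [0.1,0,0,0],
  [0.1,0,0,0],
  [0,0,0,0],
  [0,0,0,0],
  [0,0,0,0],
])

```text
clock: 24.82
eef_pos: [0.5576, 0.1356, 0.0926]
tool_rot: [-0.103, 0.995, 0.0, -0.0]
ft_force: [1.9, 0.3, 1.1]
grip_width: 0.0002
grasp_force: 0.6
```

apply_moves([
  [0.15,0,0.05,0],
  [0.1,0,0,0],
  [0,0,0,0],
  [0,0,0,0],
  [0,0,0,0],
])

```text
clock: 25.23
eef_pos: [0.5534, 0.1347, 0.0918]
tool_rot: [-0.103, 0.995, 0.0, 0.0]
ft_force: [4.6, 0.5, -1.8]
grip_width: -0.0002
grasp_force: 2.4
```

apply_moves([
  [0.12,0,0,0],
  [0,0,0,0],
  [0,0,0,0],
  [0,0,0,0],
  [0,0,0,0],
])

```text
clock: 25.65
eef_pos: [0.5532, 0.1347, 0.0921]
tool_rot: [-0.103, 0.995, 0.0, 0.003]
ft_force: [8.7, 1.6, -4.6]
grip_width: 0.0004
grasp_force: 4.9
```

The force rises with no motion at the predicted shut position. I'll back off, take one last look and hand in.

apply_moves([
  [-0.3,0,0,0],
  [-0.5,0,0,0],
  [0,0,-0.8,0],
  [0,0,-1,0],
  [0,0,-1,0],
])

```text
clock: 26.07
eef_pos: [0.5638, 0.1368, 0.1469]
tool_rot: [-0.103, 0.995, -0.0, -0.003]
ft_force: [1.3, 0.2, 0.1]
grip_width: 0.0
grasp_force: 0.0
```

apply_moves([
  [0,0,-1,0],
  [0,0.5,0,0],
  [0,0,0,0],
  [0,0,0,0],
  [0,0,0,0],
])

```text
clock: 26.48
eef_pos: [0.5626, 0.1469, 0.1661]
tool_rot: [-0.103, 0.995, -0.0, -0.002]
ft_force: [-0.2, -0.1, -1.0]
grip_width: -0.0
grasp_force: 0.0
```

Run:
```python
from workcell import bot
import cv2
cv2.imwrite("pics/end.png",bot.camera("side")["image"])
```

```text
(no output)
```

View pics/end.png

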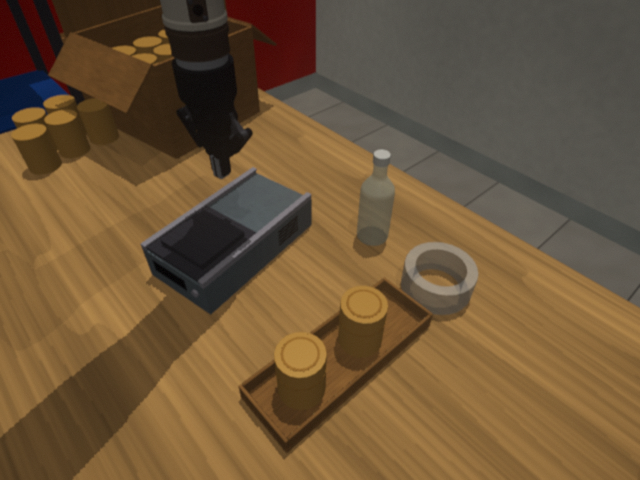

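The cover is shut at (205,240). Both tubes stand in the tray at (300,370) and (362,320), and the bottle and roll haven't moved.

```bash
python3 -c "
from workcell import bot
print(bot.job_done())"
```

```text
the job is handed in; nothing more can be done
None
```

The job is handed in, with no verdict shown: the tube stands in the tray beside the other one, the dial pointer is at the raised mark, the cover is pushed back to its shut stop, and the other tube, the bottle and the tape roll look unmoved in the last picture.

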